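# Set the electric hearth with its handset and put the handset on its stand

## Task

Take the hearth's black handset, which stands on edge in the wooden rack, and lay it flat on the blue felt pad with its keys up. There press the green key, then the white, then the red, one at a time and right down, letting each come up again and leaving the yellow key alone. Then set the handset on the sloping stand, keys up and brass-banded head at the high end, its foot down by the brass lip, and leave the other tea things where they are.

Things in the scene. Friction and masses are not known exactly. Their poses are not given: they have to be found in the camera images.
- handset: black bar 180 mm long, 60 wide, 24 thick, about 0.24 kg, loose. Origin at its middle. x points out of the key face, y along its length to the brass-banded head, z across its width. It starts on a long edge in the rack: z up, x (keys) away from the robot, y to the robot's left, but for the rack's yaw. Keys from head to foot: red, yellow, white, green; 36 mm apart on the centre line
- head (a point): middle of the handset's head end face (brass band), 90 mm along +y from its origin
- foot (a point): middle of the handset's foot end face, 90 mm along -y from its origin
- red_top (a point): centre of the top of the round red key (22 mm across, 7 mm proud of the key face, 19 mm from the handset's middle plane)
- yellow_top (a point): centre of the top of the round yellow key (22 mm across, 7 mm proud of the key face, 19 mm from the handset's middle plane)
- white_top (a point): centre of the top of the round white key (22 mm across, 7 mm proud of the key face, 19 mm from the handset's middle plane)
- green_top (a point): centre of the top of the round green key (22 mm across, 7 mm proud of the key face, 19 mm from the handset's middle plane)
- red (a joint): value of the red key: 0 up, 0.005 m fully down (spring, 0.75 N at the start of its travel, 4.5 N fully down); it counts as pressed beyond 0.0035
- yellow (a joint): value of the yellow key: 0 up, 0.005 m fully down (spring, 0.75 N at the start of its travel, 4.5 N fully down); it counts as pressed beyond 0.0035
- white (a joint): value of the white key: 0 up, 0.005 m fully down (spring, 0.75 N at the start of its travel, 4.5 N fully down); it counts as pressed beyond 0.0035
- green (a joint): value of the green key: 0 up, 0.005 m fully down (spring, 0.75 N at the start of its travel, 4.5 N fully down); it counts as pressed beyond 0.0035
- rack: fixed wooden rack, 210 mm long (y), 52 mm wide: a slot 27 mm wide, its floor 6 mm above the table, between walls 22 mm high. The handset rests on the slot's floor, so its upper edge is 66 mm above the table and its upper 44 mm stand free. Origin under its centre, on the table
- pad: fixed thin blue felt pad, 150 mm (x) by 220 mm (y), 3 mm thick. Origin under its centre, on the table
- stand: fixed dark wooden stand, origin on the table: a plank 44 mm wide, 157 long, top face sloping 25 degrees, rising along the stand's +x, 65 mm high above the origin, on a post and a 150 x 70 x 10 mm foot. At the low end a brass lip 12 mm high. The handset lies lengthwise on it, overhanging 8 mm at each side and 30 mm at the top
- seat_head (a point): where the handset's head point comes when it is seated: 180 mm up the slope from seat_foot, 12 mm off the sloping face
- seat_foot (a point): where the handset's foot point comes when it is seated: 1 mm short of the lip's inner face, 12 mm off the sloping face
- bowl: bystander: black raku tea bowl, 116 mm wide, 78 mm high; origin under its centre
- caddy: bystander: glossy red lacquered caddy, 66 mm wide, 72 mm high; origin under its centre
- lidrest: bystander: green bronze spool-shaped lid rest, 60 mm wide, 55 mm high; origin under its centre
- whisk: bystander: pale bamboo whisk standing on its 52 mm wide head, 105 mm high; origin under its centre
- scoop: bystander: slim brown bamboo tea scoop lying flat, about 180 mm long, 11 mm wide, 12 mm high, along its x axis; origin under its middle

How it is judged (in metres and radians):
On the way, in this order (a step that is already met when the one before it is completed fails the run):
1. the handset lies flat, keys up, on the pad, let go and at rest (angle between handset's own x axis and vertical below 0.12 rad and height (world z) of handset below 0.025 m and x of handset in the frame of pad between -0.075 and 0.075 m and y of handset in the frame of pad between -0.11 and 0.11 m and contact force between the fingers and handset below 0.1 N and linear speed of handset below 0.02 m/s), for 0.2 s.
2. the green key is pressed down on its own, the handset lying flat on the pad (angle between handset's own x axis and vertical below 0.12 rad and height (world z) of handset below 0.025 m and x of handset in the frame of pad between -0.075 and 0.075 m and y of handset in the frame of pad between -0.11 and 0.11 m and value of joint green above 0.0035 m and value of joint each of red, yellow, white below 0.0015 m), for 0.05 s.
3. the white key is pressed down on its own, the handset lying flat on the pad (angle between handset's own x axis and vertical below 0.12 rad and height (world z) of handset below 0.025 m and x of handset in the frame of pad between -0.075 and 0.075 m and y of handset in the frame of pad between -0.11 and 0.11 m and value of joint white above 0.0035 m and value of joint each of red, yellow, green below 0.0015 m), for 0.05 s.
4. the red key is pressed down on its own, the handset lying flat on the pad (angle between handset's own x axis and vertical below 0.12 rad and height (world z) of handset below 0.025 m and x of handset in the frame of pad between -0.075 and 0.075 m and y of handset in the frame of pad between -0.11 and 0.11 m and value of joint red above 0.0035 m and value of joint each of yellow, white, green below 0.0015 m), for 0.05 s.
At the end, for the whole second after the job is handed in: The handset lies at rest on the sloping stand, keys up (key face within 32 degrees of level; the slope itself is 25), its head point within 15 mm of seat_head and its foot point within 15 mm of seat_foot; all keys are up (distance between head and seat_head below 0.015 m and distance between foot and seat_foot below 0.015 m and angle between handset's own x axis and vertical below 0.56 rad and linear speed of handset below 0.02 m/s and angular speed of handset below 0.1 rad/s and value of joint each of red, yellow, white, green below 0.0015 m); the robot touches nothing.
It fails at once if the yellow key is pressed (more than 2.5 mm) (value of joint yellow above 0.0025 m).
It fails at once if two keys are down at once (more than 2.5 mm each) (value of joint each of red, yellow above 0.0025 m or value of joint each of red, white above 0.0025 m or value of joint each of red, green above 0.0025 m or value of joint each of yellow, white above 0.0025 m or value of joint each of yellow, green above 0.0025 m or value of joint each of white, green above 0.0025 m).
It fails at once if a bystander (bowl, caddy, lid rest, whisk or scoop) is moved more than 30 mm (distance of any of bowl, caddy, lidrest, whisk, scoop from where it was at the start of the episode above 0.03 m).
It also fails if it takes over 72 s, if anything falls off the work surface, if the arm or the gripper's body presses on something with over 40 N, if the wrist force passes 120 N, or if a joint passes its speed limit or range.

## Robot

A 6-joint arm with a two-finger parallel gripper is mounted at the origin on the work surface. World frame = base frame: x ahead of the robot, y to its left, z up, the work surface at z = 0. Lengths are in m, angles in degrees, forces in N, time in s.
With the tool pointing down it reaches from about 0.25 to 0.725 m from the base axis. Payload 9.7 kg.
Tool frame: the origin (TCP) lies midway between the tips of the shut fingers; the grasp point (between the pads) lies 19 mm behind it; z points along the fingers, y is the line along which they close (so a half turn about z gives the same grasp; the last joint's range is limited). The gripper opens to 85 mm and grips with 20 to 120 N. Pads are 22 mm wide; open, the fingers measure 114 mm over their backs; the gripper's body (76 mm by 85 mm) begins 54 mm behind the grasp point. The pads swing forward as they close: fully open they stand 13 mm farther back than shut.
Start: joints at [0, 4.979, 10.078, 95.1, 0, 90], TCP at [0.55, -0, 0.199] pointing down, gripper open.
Joint ranges: [-179.16, 179.16], [-48.56, 103.87], [-65.8, 70.77], [-126.05, 130.52], [-82.76, 87.17], [-180, 180]. Speed limits (degrees/s): [127.2, 127.2, 147.25, 180, 180, 180].

## Interface

Orientations are given as [roll, pitch, yaw] about the fixed x, y, z axes, in that order (R = Rz(yaw) Ry(pitch) Rx(roll)).
In Python, from workcell import readout, imaging, bot, spotter gives the robot as it stands.
- The arm moves only by the shell command python3 -m jog 'ROWS' [FORCE]. ROWS is JSON, a list of rows, each an object with "rotation": the turn, a rotation vector about the world's x, y, z in degrees, a list of three; "translation": the shift along the world's x, y, z in mm, a list of three; "grip": the finger opening in mm, from 0 to 85.4. In form: [{"rotation": [wx, wy, wz], "translation": [dx, dy, dz], "grip": grip}, ...]. A call has 1 to 20 rows; each row is the pose to reach, as a shift and turn from the pose commanded when the call began; what a row does not reach only later rows make up. A row lasts 1/10 s, in which the tool goes at most 50 mm and 8.59 degrees, less where a joint would pass 70% of its speed; a pose out of reach is approached as far as the arm can. A call with a gripper value outside its range is refused whole. The fingers move at their own pace and stop on an object; FORCE is the grip in N (left out, the last holds). Time passes only in rows, so rows that repeat a pose let the fingers close. It gives the time, the measured TCP pose, the force, the opening and the grip force at its end, in the units of the state.
- readout.get_obs(): the state, without advancing time (a new reading comes with each control period).
- imaging.camera(name): name is "scene" or "side" or "wrist"; returns (picture, depth): 384x512x3 uint8, red, green, blue; 384x512 float32, m along the optical axis (not along the pixel's ray), 0 where there is no reading.
- imaging.camera_info(name): a dict with "vertical_fov" (degrees; the focal length in pixels is half the picture's height over the tangent of half this angle, whatever the lens; pixels are square), "cx", "cy" (the principal point, pixels), "extrinsics" (4x4, takes a point from camera to world coordinates); the wrist camera has in their place "tool_from_camera" (4x4, takes a point from camera to tool coordinates, whose origin is the TCP and whose axes are the flange's). Camera axes: x right, y down, z forward; pixel columns grow to the right and rows downward; lengths in m; the calibration is good to about 2 mm. A picture is of the moment at which its call begins: read the wrist's pose just before it. camera_info takes no time and is no camera call.
- bot.job_done(): hands the job in; it is judged then, once.
Trained networks look in the newest picture that a camera, given by its name, has taken for a name from the list of things; names that differ only in an ending like _2 or _b are one class to them, and where a whole thing is asked for, a point or a joint stands for the part that bears it (a point fixed in the world has none). Each returns a list of dicts, best first, with "confidence" (0 to 1); they miss things now and then, are a little off and sometimes report something else, mostly with a low value. They report only what shows in the picture. A call takes as long as a camera call.
- spotter.spot_in(camera, target): "box" ([centre column, centre row, width, height] in pixels, round what is visible of it).
- spotter.mark_of(camera, target): "uv" ([column, row] in pixels: a listed point, or the origin of a listed thing).
The state is a dict: "time": time; "q": joint angles; "qd": joint speeds; "joint_efforts": joint torques, N m; "ee_pos": TCP position; "tcp_rot": TCP orientation; "wrist_force": force on the tool from outside, world axes, zero at the start; "torque": the same for the moment, N m; "opening": finger opening in m; "grasp_force": force on a finger pad.
Only numpy, scipy, OpenCV 4.12 (cv2) and the standard library are available. Lean on these libraries where they do the work, as an engineer would, in place of code of your own. Each camera call takes 0.05 s, during which the arm holds its last target. There are 200 camera calls.

## Working session

There is one attempt and no reset: what is moved stays moved. The work goes in short steps, Python scripts to look and compute and a shell command to move; the robot and the scene stay as the last step left them, time stands still between calls to the robot, and variables do not carry over. Pictures are saved under pics/ and viewed, at most 11 in all, crops included, and the job is handed in when it is done.

```bash
mkdir -p pics; ls; cat > h.py <<'E'
import numpy as np, cv2
from workcell import readout, imaging, bot, spotter
from scipy.spatial.transform import Rotation as R
def shot(n, fn=None):
    o=readout.get_obs(); p,d=imaging.camera(n); i=imaging.camera_info(n)
    f=192/np.tan(np.radians(i['vertical_fov'])/2)
    if n=='wrist':
        T=np.eye(4); T[:3,3]=o['ee_pos']; T[:3,:3]=R.from_euler('xyz',o['tcp_rot'],degrees=True).as_matrix()
        T=T@np.array(i['tool_from_camera'])
    else: T=np.array(i['extrinsics'])
    if fn: cv2.imwrite('pics/'+fn,p[:,:,::-1])
    return p,d,T,f,i['cx'],i['cy']
def cloud(s):
    p,d,T,f,cx,cy=s
    v,u=np.mgrid[:384,:512]
    P=np.stack([(u-cx)/f*d,(v-cy)/f*d,d],-1)@T[:3,:3].T+T[:3,3]
    P[d==0]=np.nan
    return P
E
python3 - <<'E'
from h import *
print(readout.get_obs())
for n in('scene','side'):
    s=shot(n,n+'0.png'); P=cloud(s); print(n,s[2].round(3).tolist(),s[3:])
    for t in ['handset','head','foot','rack','pad','stand','seat_head','seat_foot','bowl','caddy','lidrest','whisk','scoop','red_top','green_top']:
        m=spotter.mark_of(n,t)[:1]
        for r in m:
            u,v=[int(round(x)) for x in r['uv']]
            print(t,round(r['confidence'],2),u,v,P[v,u].round(3) if 0<=u<512 and 0<=v<384 else '')
a=cv2.imread('pics/scene0.png');b=cv2.imread('pics/side0.png')
E
```

```text
pics
{'time': 0.0, 'q': array([ 1.72476895e-03,  5.01001609e+00,  1.00365151e+01,  9.50994787e+01,
       -8.79233059e-04,  9.00019122e+01]), 'qd': array([ 0.02185361, -0.06061669, -0.0021398 , -0.08383742,  0.01794603,
       -0.06100668]), 'joint_efforts': array([ 7.68234549e-04, -5.20392072e+01,  4.64802504e+01,  1.63646933e-02,
        2.23589603e-05, -6.77332673e-05]), 'ee_pos': array([5.49741473e-01, 1.16827491e-05, 1.98511953e-01]), 'tcp_rot': array([-1.79927020e+02,  8.81668017e-04,  8.99998137e+01]), 'wrist_force': array([ 0.84189149, -0.16632757, -0.04348328]), 'torque': array([0.06933387, 0.01056354, 0.01653021]), 'grasp_force': 0.0, 'opening': 0.08562056366211035}
scene [[-0.766, 0.45, -0.46, 1.116], [0.643, 0.523, -0.559, 0.708], [-0.011, -0.724, -0.69, 0.964], [0.0, 0.0, 0.0, 1.0]] (np.float64(439.7126807023472), 249.93158932268167, 194.71546449432253)
handset 0.96 337 264 [nan nan nan]
head 0.73 344 279 [0.523 0.354 0.046]
foot 0.7 339 274 [0.519 0.334 0.044]
rack 0.87 334 282 [0.525 0.328 0.008]
pad 0.87 255 214 [0.521 0.007 0.006]
stand 0.6 205 149 [ 0.471 -0.315  0.
[... 369 characters left out ...]
 [-0.047, -0.772, 0.634, -0.755], [-0.005, -0.634, -0.773, 0.975], [0.0, 0.0, 0.0, 1.0]] (np.float64(375.03836300980305), 251.116385126014, 184.71650324153507)
handset 0.48 234 123 [0.506 0.012 0.303]
head 0.68 238 113 [ 0.518 -0.018  0.362]
foot 0.72 303 214 [ 0.708 -0.09   0.009]
rack 0.46 233 130 [ 0.503 -0.013  0.301]
pad 0.88 241 197 [ 0.517 -0.009  0.003]
stand 0.62 226 296 [ 0.467 -0.352  0.025]
seat_head 0.9 248 274 [ 0.528 -0.28   0.001]
seat_foot 0.65 187 288 [ 0.365 -0.33   0.037]
bowl 0.79 304 218 [ 0.699 -0.142  0.064]
caddy 0.81 306 188 [ 0.718 -0.037  0.072]
lidrest 0.9 277 251 [ 0.611 -0.241  0.054]
whisk 0.78 273 148 [0.638 0.193 0.021]
scoop 0.51 305 152 [0.754 0.185 0.002]
```

```bash
python3 - <<'E'
import cv2
a=cv2.imread('pics/scene0.png');b=cv2.imread('pics/side0.png')
cv2.imwrite('pics/two0.png',cv2.resize(cv2.vconcat([a,b]),(400*2//1,600*1)) if 0 else cv2.hconcat([cv2.resize(a,(400,300)),cv2.resize(b,(400,300))]))
E
```

```text
(no output)
```

View pics/scene0.png

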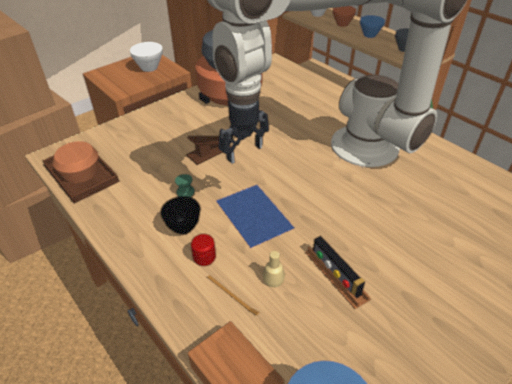

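View pics/side0.png

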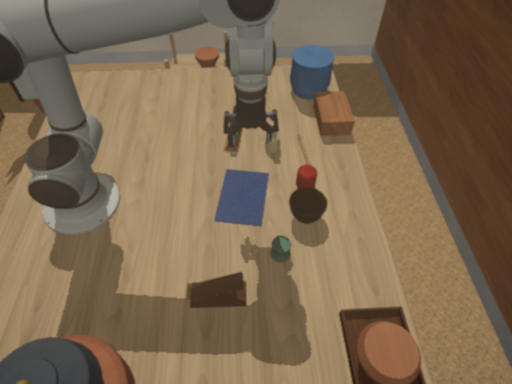

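The scene view shows the handset in the rack around (338,265), with its brass head towards (360,290). The pad is at (255,214) and the stand at (205,150). The side view shows the stand with its low end left at (192,293) and its high end right at (244,285). Next I'll fit poses from the clouds.

```bash
python3 - <<'E'
from h import *
print(imaging.camera_info('wrist')['tool_from_camera'])
for n in('scene','side'):
    s=shot(n); P=cloud(s); p=s[0].astype(int); ok=~np.isnan(P[...,2])
    m=ok&(p[...,2]>p[...,0]+40)&(abs(P[...,2]-.003)<.01)&(abs(P[...,1])<.2)&(P[...,0]<.7)
    r=cv2.minAreaRect((P[m][:,:2]*1000).astype(np.float32)); print(n,'pad',r,np.median(P[m][:,2]))
    if n=='scene':
        m=ok&(abs(P[...,0]-.52)<.12)&(abs(P[...,1]-.31)<.16)&(P[...,2]>.050)&(P[...,2]<.08)
        Q=P[m]; print('handset top',len(Q),cv2.minAreaRect((Q[:,:2]*1000).astype(np.float32)),np.percentile(Q[:,2],[5,50,95]))
    # stand
    m=ok&(abs(P[...,0]-.46)<.15)&(abs(P[...,1]+.33)<.1)&(P[...,2]>.015)&(P[...,2]<.12)
    Q=P[m]; print('stand',len(Q),cv2.minAreaRect((Q[:,:2]*1000).astype(np.float32)),np.percentile(Q,[0,1,50,99,100],axis=0).round(3).tolist())
    m=ok&(abs(P[...,0]-.46)<.15)&(abs(P[...,1]+.33)<.1)&(P[...,2]>.006)&(P[...,2]<.014)
    Q=P[m]; print('foot',len(Q),cv2.minAreaRect((Q[:,:2]*1000).astype(np.float32)) if len(Q) else '')
E
```

```text
[[ 9.54633426e-04 -9.64771630e-01 -2.63087039e-01  6.56523807e-02]
 [ 9.99999528e-01  8.73577799e-04  4.25068063e-04  1.55158375e-04]
 [-1.80266612e-04 -2.63087320e-01  9.64772009e-01 -1.74445600e-01]
 [ 0.00000000e+00  0.00000000e+00  0.00000000e+00  1.00000000e+00]]
scene pad ((521.5045776367188, 0.5281143188476562), (218.8759765625, 145.03211975097656), 79.75779724121094) 0.00468268808220712
handset top 817 ((571.1638793945312, 296.9693603515625), (183.89259338378906, 166.34609985351562), 80.93645477294922) [0.05260923 0.0662908  0.07018258]
stand 419 ((506.3371276855469, -316.9603271484375), (253.0941925048828, 85.91712951660156), 21.757015228271484) [[0.385, -0.362, 0.015], [0.396, -0.361, 0.015], [0.474, -0.323, 0.055], [0.515, -0.304, 0.092], [0.608, -0.23, 0.094]]
foot 307 ((459.5328369140625, -327.42083740234375), (300.5072937011719, 192.70974731445312), 0.5830157399177551)
side pad ((0.0, 0.0), (0.0, 0.0), 0.0) nan
stand 1073 ((494.37017822265625, -316.15289306640625), (271.39752197265625, 90.74674987792969), 18.855281829833984) [[0.363, -0.36, 0.016], [0.365, -0.358, 0.019], [0.449, -0.339, 0.054], [0.514, -0.312, 0.089], [0.609, -0.231, 0.092]]
foot 585 ((494.7298889160156, -317.88262939453125), (262.85479736328125, 113.83344268798828), 15.198381423950195)
  return _methods._mean(a, axis=axis, dtype=dtype,
  ret = ret.dtype.type(ret / rcount)
```

```bash
python3 -m jog '[{"rotation":[0,0,0],"translation":[-20,100,80],"grip":85},{"rotation":[0,0,0],"translation":[-20,100,80],"grip":85},{"rotation":[0,0,0],"translation":[-40,350,80],"grip":85},{"rotation":[0,0,0],"translation":[-40,350,80],"grip":85},{"rotation":[0,0,0],"translation":[-40,350,80],"grip":85},{"rotation":[0,0,0],"translation":[-40,350,80],"grip":85},{"rotation":[0,0,0],"translation":[-40,350,80],"grip":85},{"rotation":[0,0,0],"translation":[-40,350,80],"grip":85},{"rotation":[0,0,0],"translation":[-40,350,80],"grip":85},{"rotation":[0,0,0],"translation":[-40,350,80],"grip":85},{"rotation":[0,0,0],"translation":[-40,350,80],"grip":85},{"rotation":[0,0,0],"translation":[-40,350,80],"grip":85}]'
python3 - <<'E'
from h import *
s=shot('wrist','w1.png'); P=cloud(s); print(readout.get_obs()['q'].round(1),readout.get_obs()['ee_pos'])
for t in ['handset','head','foot','rack','red_top','yellow_top','white_top','green_top']:
    for r in spotter.mark_of('wrist',t)[:1]:
        u,v=[int(round(x)) for x in r['uv']]
        print(t,round(r['confidence'],2),u,v,P[v,u].round(3) if 0<=u<512 and 0<=v<384 else '')
ok=~np.isnan(P[...,2])
def fit(P,lo,hi):
    m=ok&(abs(P[...,0]-.52)<.1)&(abs(P[...,1]-.31)<.16)&(P[...,2]>lo)&(P[...,2]<hi)
    return cv2.minAreaRect((P[m][:,:2]*1000).astype(np.float32)),np.median(P[m][:,2])
print('hs',fit(P,.058,.075));print('rack',fit(P,.017,.028))
s=shot('side','s1.png'); P=cloud(s);ok=~np.isnan(P[...,2])
print('hs',fit(P,.058,.075));print('rack',fit(P,.017,.028))
p=s[0].astype(int)
m=ok&(p[...,2]>p[...,0]+40)&(abs(P[...,2]-.003)<.015)&(abs(P[...,1])<.2)&(P[...,0]<.7)
print('pad',cv2.minAreaRect((P[m][:,:2]*1000).astype(np.float32)),np.median(P[m][:,2]))
E
```

```text
time: 2.9
ee_pos: [0.5103, 0.3489, 0.2795]
tcp_rot: [180.0, -0.0, 89.9]
wrist_force: [-0.5, -0.8, 0.1]
opening: 0.085
grasp_force: 0.0
[ 34.4  18.1  34.6 106.4  -0.  124.5] [0.5102958  0.34893233 0.27957506]
handset 0.82 250 188 [0.505 0.318 0.066]
head 0.91 258 124 [0.516 0.399 0.064]
foot 0.91 238 246 [0.489 0.237 0.066]
rack 0.72 251 184 [0.507 0.323 0.066]
red_top 0.44 266 154 [0.527 0.359 0.045]
yellow_top 0.57 265 182 [0.527 0.312 0.005]
white_top 0.42 260 199 [0.519 0.297 0.044]
green_top 0.63 260 224 [ 0.52   0.244 -0.   ]
hs (((560.7037353515625, 302.8499450683594), (179.14956665039062, 142.73916625976562), 81.21702575683594), np.float64(0.06550093003310153))
rack (((556.0574340820312, 307.7266540527344), (209.70458984375, 150.0350341796875), 82.04327392578125), np.float64(0.021572819891212902))
hs (((502.9554748535156, 309.119873046875), (183.01388549804688, 24.361038208007812), 81.08484649658203), np.float64(0.06448329374302464))
rack (((516.6393432617188, 278.66510009765625), (133.39566040039062, 231.85586547851562), 21.181825637817383), np.float64(0.020949249853643104))
pad ((0.0, 0.0), (0.0, 0.0), 0.0) nan
  return _methods._mean(a, axis=axis, dtype=dtype,
  ret = ret.dtype.type(ret / rcount)
```

View pics/w1.png

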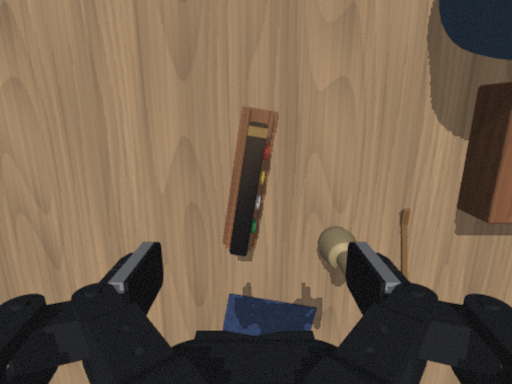

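The wrist view shows the handset in its slot from (258,124), the brass head, to (240,250). The keys are on the right side, and the whisk at (340,240) is well clear.

```bash
python3 - <<'E'
from h import *
for n in('wrist','side'):
    P=cloud(shot(n)); ok=~np.isnan(P[...,2])
    for lo,hi,w in((.058,.072,.035),(.016,.028,.045)):
        xc=.505+.156*(P[...,1]-.312)
        m=ok&(abs(P[...,0]-xc)<w)&(abs(P[...,1]-.31)<.13)&(P[...,2]>lo)&(P[...,2]<hi)
        Q=P[m]; print(n,lo,len(Q),cv2.minAreaRect((Q[:,:2]*1000).astype(np.float32)),np.median(Q,axis=0).round(4))
s=shot('side');P=cloud(s); ok=~np.isnan(P[...,2]);p=s[0].astype(int)
m=ok&(p[...,2]>p[...,0]+40)&(P[...,2]<.03)&(abs(P[...,1])<.2)&(abs(P[...,0]-.52)<.15)
Q=P[m];print(len(Q),cv2.minAreaRect((Q[:,:2]*1000).astype(np.float32)),np.median(Q,axis=0))
E
```

```text
wrist 0.058 2439 ((502.5791931152344, 311.69183349609375), (179.31240844726562, 24.33708953857422), 80.95902252197266) [0.5036 0.3198 0.0656]
wrist 0.016 907 ((503.0215148925781, 314.6716003417969), (209.7700958251953, 39.032596588134766), 80.84375762939453) [0.4963 0.3358 0.0216]
side 0.058 227 ((502.8214111328125, 309.7514343261719), (184.99639892578125, 24.483665466308594), 81.03215026855469) [0.5023 0.3007 0.0643]
side 0.016 79 ((503.58038330078125, 310.8978576660156), (204.7420654296875, 38.97332763671875), 80.31773376464844) [0.5062 0.235  0.0206]
0 ((0.0, 0.0), (0.0, 0.0), 0.0) [nan nan nan]
  return _methods._mean(a, axis=axis, dtype=dtype,
  ret = um.true_divide(
```

```bash
python3 -m jog '[{"rotation":[0,0,-9],"translation":[-7.5,-38,-50],"grip":85},{"rotation":[0,0,-9],"translation":[-7.5,-38,-100],"grip":60},{"rotation":[0,0,-9],"translation":[-7.5,-38,-150],"grip":60},{"rotation":[0,0,-9],"translation":[-7.5,-38,-190],"grip":60},{"rotation":[0,0,-9],"translation":[-7.5,-38,-210],"grip":60},{"rotation":[0,0,-9],"translation":[-7.5,-38,-230],"grip":60},{"rotation":[0,0,-9],"translation":[-7.5,-38,-231],"grip":60},{"rotation":[0,0,-9],"translation":[-7.5,-38,-231],"grip":60}]'
python3 - <<'E'
from h import *
P=cloud(shot('wrist','w2.png'))
print(readout.get_obs()['ee_pos'],readout.get_obs()['tcp_rot'])
E
```

```text
time: 4.35
ee_pos: [0.5025, 0.312, 0.0486]
tcp_rot: [-180.0, 0.0, 81.0]
wrist_force: [0.2, -0.3, 1.1]
opening: 0.06
grasp_force: 0.0
[0.50296161 0.31232657 0.04945963] [ 1.79942327e+02 -4.98971661e-02  8.10030506e+01]
```

View pics/w2.png

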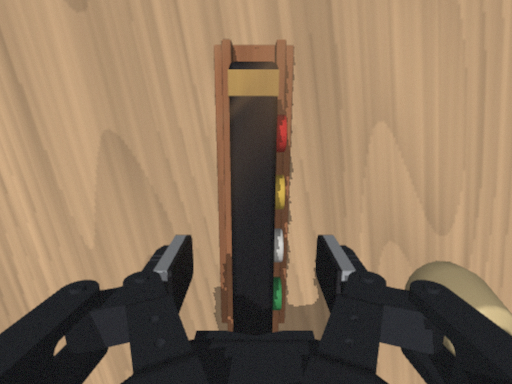

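The fingers straddle the bar squarely at (175,265) and (335,265), above the keys. Closing and lifting.

```bash
python3 -m jog '[{"rotation":[0,0,0],"translation":[0,0,0],"grip":15},{"rotation":[0,0,0],"translation":[0,0,0],"grip":15},{"rotation":[0,0,0],"translation":[0,0,0],"grip":15},{"rotation":[0,0,0],"translation":[0,0,0],"grip":15},{"rotation":[0,0,0],"translation":[0,0,0],"grip":15},{"rotation":[0,0,0],"translation":[0,0,0],"grip":15},{"rotation":[0,0,0],"translation":[0,0,10],"grip":15},{"rotation":[0,0,0],"translation":[0,0,30],"grip":15},{"rotation":[0,0,0],"translation":[0,0,60],"grip":15},{"rotation":[0,0,0],"translation":[0,0,100],"grip":15},{"rotation":[0,0,0],"translation":[0,0,130],"grip":15},{"rotation":[0,0,0],"translation":[0,0,130],"grip":15}]' 70
python3 - <<'E'
from h import *
o=readout.get_obs();print(o['ee_pos'],o['tcp_rot'],o['opening'],o['grasp_force'],o['q'])
# handset in tool frame, from the wrist view
s=shot('wrist','w3.png');P=cloud(s)
for t in ['handset','head','foot','red_top','green_top']:
    for r in spotter.mark_of('wrist',t)[:1]:
        u,v=[int(round(x)) for x in r['uv']]
        print(t,round(r['confidence'],2),u,v,(P[v,u]-o['ee_pos']).round(3) if 0<=u<512 and 0<=v<384 else '')
E
```

```text
time: 5.6
ee_pos: [0.5039, 0.3129, 0.184]
tcp_rot: [179.7, -0.3, 81.0]
wrist_force: [-0.6, 0.4, 0.2]
opening: 0.0148
grasp_force: 0.0
[0.50392113 0.31286762 0.18395913] [179.67097082  -0.28594525  81.00200981] 0.014843577080832133 0.0 [3.18340990e+01 1.02256492e+01 1.41941468e+01 9.35325820e+01
 1.21727095e-03 1.30832915e+02]
handset 0.74 252 177 [-0.     0.005 -0.118]
head 0.56 253 91 [ 0.013  0.083 -0.119]
foot 0.95 252 257 [-0.014 -0.079 -0.118]
red_top 0.66 273 127 [ 0.03   0.045 -0.179]
green_top 0.46 273 225 [ 0.014 -0.073 -0.185]
```

The grip slipped off: the opening is 15 mm and the handset is still in the rack. I'll go back a little deeper and check the hold before lifting.

```bash
python3 -m jog '[{"rotation":[0,0,0],"translation":[0,0,0],"grip":60},{"rotation":[0,0,0],"translation":[0,0,0],"grip":60},{"rotation":[0,0,0],"translation":[0,0,-40],"grip":60},{"rotation":[0,0,0],"translation":[0,0,-80],"grip":60},{"rotation":[0,0,0],"translation":[0,0,-115],"grip":60},{"rotation":[0,0,0],"translation":[0,0,-130],"grip":60},{"rotation":[0,0,0],"translation":[0,0,-133],"grip":60},{"rotation":[0,0,0],"translation":[0,0,-133],"grip":60},{"rotation":[0,0,0],"translation":[0,0,-133],"grip":15},{"rotation":[0,0,0],"translation":[0,0,-133],"grip":15},{"rotation":[0,0,0],"translation":[0,0,-133],"grip":15},{"rotation":[0,0,0],"translation":[0,0,-133],"grip":15}]' 70
python3 -m jog '[{"rotation":[0,0,0],"translation":[0,0,0],"grip":15},{"rotation":[0,0,0],"translation":[0,0,0],"grip":15},{"rotation":[0,0,0],"translation":[0,0,0],"grip":15},{"rotation":[0,0,0],"translation":[0,0,0],"grip":15}]'
python3 - <<'E'
from h import *
s=shot('wrist','w4.png');P=cloud(s)
E
```

```text
time: 7.1
ee_pos: [0.5028, 0.3122, 0.0458]
tcp_rot: [180.0, -0.0, 81.0]
wrist_force: [-0.4, 0.7, 0.4]
opening: 0.0148
grasp_force: 0.0
time: 7.5
ee_pos: [0.5025, 0.312, 0.0452]
tcp_rot: [-180.0, 0.0, 81.0]
wrist_force: [-0.2, -0.6, 0.5]
opening: 0.0151
grasp_force: 0.0
```

View pics/w4.png

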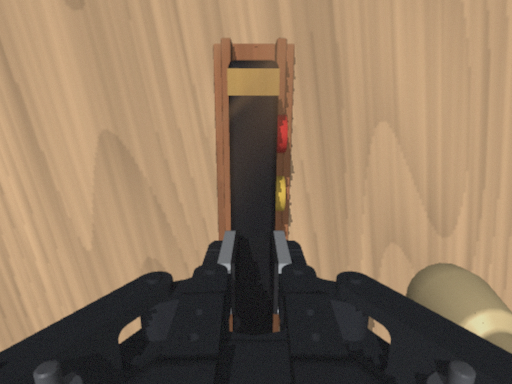

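```bash
python3 - <<'E'
from h import *
o=readout.get_obs()
s=shot('wrist');P=cloud(s)
for v in (225,236,250,264,285,300):
    print(v,[(u,(P[v,u]*1000).round(0).tolist()) for u in (226,232,250,272,282)])
print((o['ee_pos']*1000).round(1))
s=shot('side','s4.png');P=cloud(s)
m=(abs(P[...,0]-.503)<.02)&(abs(P[...,1]-.312)<.12)&(P[...,2]>.03)&(P[...,2]<.13)
print(np.histogram(P[m][:,2],bins=np.arange(.03,.13,.01)))
for r in (s,shot('scene','c4.png')):pass
a=cv2.imread('pics/s4.png');b=cv2.imread('pics/c4.png')
cv2.imwrite('pics/c4z.png',cv2.resize(b[200:320,270:420],(750,600),interpolation=cv2.INTER_CUBIC))
E
```

```text
225 [(226, [482.0, 306.0, 22.0]), (232, [492.0, 320.0, 64.0]), (250, [502.0, 319.0, 66.0]), (272, [513.0, 318.0, 66.0]), (282, [521.0, 293.0, 6.0])]
236 [(226, [492.0, 324.0, 88.0]), (232, [494.0, 323.0, 87.0]), (250, [501.0, 313.0, 65.0]), (272, [513.0, 321.0, 88.0]), (282, [517.0, 320.0, 88.0])]
250 [(226, [493.0, 324.0, 104.0]), (232, [496.0, 324.0, 103.0]), (250, [499.0, 305.0, 65.0]), (272, [512.0, 319.0, 98.0]), (282, [516.0, 320.0, 103.0])]
264 [(226, [494.0, 324.0, 115.0]), (232, [496.0, 323.0, 113.0]), (250, [498.0, 297.0, 66.0]), (272, [511.0, 314.0, 101.0]), (282, [515.0, 320.0, 115.0])]
285 [(226, [495.0, 324.0, 130.0]), (232, [494.0, 314.0, 113.0]), (250, [496.0, 284.0, 66.0]), (272, [509.0, 305.0, 103.0]), (282, [514.0, 320.0, 128.0])]
300 [(226, [496.0, 322.0, 136.0]), (232, [493.0, 308.0, 114.0]), (250, [495.0, 275.0, 66.0]), (272, [507.0, 272.0, 65.0]), (282, [513.0, 311.0, 123.0])]
[502.5 312.   45.2]
(array([ 29,  38,  23, 154,   6,  14,  19,  15,  19]), array([0.03, 0.04, 0.05, 0.06, 0.07, 0.08, 0.09, 0.1 , 0.11, 0.12]))
```

View pics/c4z.png

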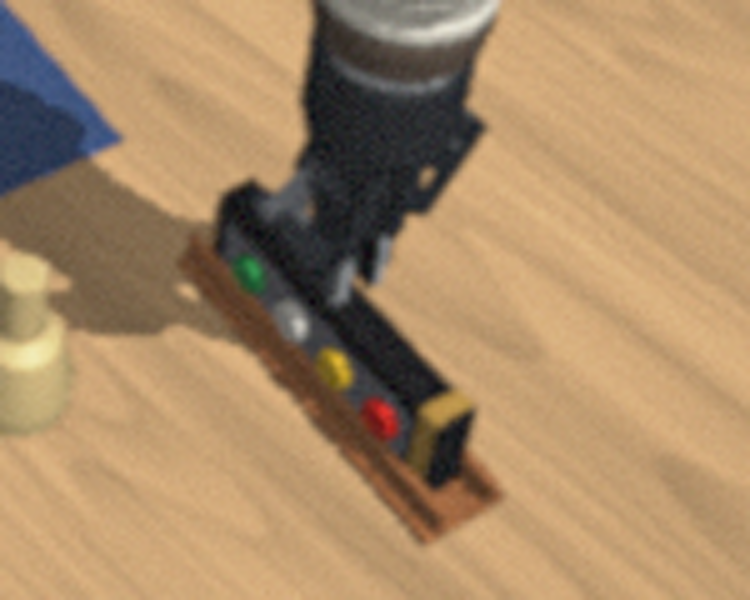

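The crop shows the fingertips sitting on top of or just above the bar's upper edge at (350,290), not beside it. The real tips seem higher than the TCP reading, so I'll raise the arm and measure where they are.

```bash
python3 -m jog '[{"rotation":[0,0,0],"translation":[0,0,30],"grip":15},{"rotation":[0,0,0],"translation":[0,0,70],"grip":15},{"rotation":[0,0,0],"translation":[0,0,110],"grip":15},{"rotation":[0,0,0],"translation":[0,0,130],"grip":15},{"rotation":[0,0,0],"translation":[0,0,130],"grip":15},{"rotation":[0,0,0],"translation":[0,0,130],"grip":15}]'
cat > tip.py <<'E'
from h import *
o=readout.get_obs(); print(o['ee_pos'],o['opening'])
for n in('scene','side','wrist'):
    s=shot(n);P=cloud(s)
    D=P-o['ee_pos']
    m=(np.hypot(D[...,0],D[...,1])<.06)&(P[...,2]>.075)&(D[...,2]<.08)
    Q=D[m]; q=np.sort(Q[:,2])
    print(n,len(q),'lowest rel TCP',q[[0,3,10,30]].round(4) if len(q)>30 else q, Q[Q[:,2]<q[0]+.008].mean(0).round(3))
E
python3 tip.py
```

```text
time: 8.3
ee_pos: [0.5026, 0.3121, 0.1749]
tcp_rot: [180.0, -0.0, 81.0]
wrist_force: [-0.8, 0.7, -1.1]
opening: 0.0152
grasp_force: 0.0
[0.50260191 0.31209096 0.17491569] 0.015202767278269087
scene 191 lowest rel TCP [0.0329 0.0346 0.0383 0.0438] [0.001 0.004 0.037]
side 125 lowest rel TCP [0.0333 0.0347 0.0401 0.0483] [ 0.002 -0.011  0.038]
wrist 4602 lowest rel TCP [0.0327 0.0335 0.0337 0.0344] [0.001 0.006 0.037]
```

```bash
python3 -m jog '[{"rotation":[0,0,0],"translation":[0,0,0],"grip":0},{"rotation":[0,0,0],"translation":[0,0,0],"grip":0},{"rotation":[0,0,0],"translation":[0,0,0],"grip":0}]'; python3 tip.py;  python3 -m jog '[{"rotation":[0,0,0],"translation":[0,0,0],"grip":85},{"rotation":[0,0,0],"translation":[0,0,0],"grip":85},{"rotation":[0,0,0],"translation":[0,0,0],"grip":85},{"rotation":[0,0,0],"translation":[0,0,0],"grip":85},{"rotation":[0,0,0],"translation":[0,0,0],"grip":85},{"rotation":[0,0,0],"translation":[0,0,0],"grip":85}]'; python3 tip.py
```

```text
time: 8.75
ee_pos: [0.5024, 0.3119, 0.1748]
tcp_rot: [-180.0, 0.0, 81.0]
wrist_force: [-0.2, -0.3, -0.4]
opening: -0.0
grasp_force: 0.0
[0.50236335 0.31193156 0.17479326] -3.487450548711535e-05
scene 134 lowest rel TCP [0.0339 0.0369 0.0419 0.0463] [0.003 0.005 0.038]
side 106 lowest rel TCP [0.0318 0.0354 0.0397 0.0498] [ 0.001 -0.01   0.037]
wrist 3627 lowest rel TCP [0.0335 0.0347 0.0355 0.0368] [0.002 0.009 0.039]
time: 9.5
ee_pos: [0.5025, 0.312, 0.1752]
tcp_rot: [180.0, -0.0, 81.0]
wrist_force: [0.3, -0.4, 1.1]
opening: 0.0843
grasp_force: 0.0
[0.50249398 0.31199364 0.17520038] 0.08427913283679433
scene 175 lowest rel TCP [0.0428 0.0476 0.0505 0.0557] [-0.018  0.003  0.048]
side 84 lowest rel TCP [0.0416 0.0475 0.0517 0.0592] [-0.019 -0.004  0.046]
wrist 4626 lowest rel TCP [0.044  0.0445 0.0449 0.0452] [0.001 0.002 0.049]
```

All three cameras put the real fingertips about 32 mm behind the reported TCP, along the tool axis. I'll allow for that and regrasp.

```bash
python3 -m jog '[{"rotation":[0,0,0],"translation":[0,0,-40],"grip":60},{"rotation":[0,0,0],"translation":[0,0,-80],"grip":60},{"rotation":[0,0,0],"translation":[0,0,-115],"grip":60},{"rotation":[0,0,0],"translation":[0,0,-140],"grip":60},{"rotation":[0,0,0],"translation":[0,0,-155],"grip":60},{"rotation":[0,0,0],"translation":[0,0,-159],"grip":60},{"rotation":[0,0,0],"translation":[0,0,-159],"grip":60},{"rotation":[0,0,0],"translation":[0,0,-159],"grip":15},{"rotation":[0,0,0],"translation":[0,0,-159],"grip":15},{"rotation":[0,0,0],"translation":[0,0,-159],"grip":15},{"rotation":[0,0,0],"translation":[0,0,-159],"grip":15},{"rotation":[0,0,0],"translation":[0,0,-159],"grip":15},{"rotation":[0,0,0],"translation":[0,0,-159],"grip":15}]' 70
```

```text
time: 10.95
ee_pos: [0.5031, 0.3125, 0.0177]
tcp_rot: [179.9, -0.1, 81.0]
wrist_force: [-1.5, 0.6, 5.5]
opening: 0.0222
grasp_force: 69.4
```

```bash
python3 -m jog '[{"rotation":[0,0,0],"translation":[0,0,10],"grip":15},{"rotation":[0,0,0],"translation":[0,0,40],"grip":15},{"rotation":[0,0,0],"translation":[0,0,80],"grip":15},{"rotation":[0,0,0],"translation":[0,0,120],"grip":15},{"rotation":[0,0,0],"translation":[0,0,140],"grip":15},{"rotation":[0,0,0],"translation":[5,-35,140],"grip":15},{"rotation":[0,0,0],"translation":[10,-70,140],"grip":15},{"rotation":[0,0,0],"translation":[15,-105,140],"grip":15},{"rotation":[-1.1,-6.9,0],"translation":[20,-140,140],"grip":15},{"rotation":[-2.2,-13.8,0],"translation":[25,-175,140],"grip":15},{"rotation":[-3.3,-20.7,0],"translation":[32,-210,140],"grip":15},{"rotation":[-4.4,-27.6,0],"translation":[38,-245,140],"grip":15},{"rotation":[-5.5,-34.5,0],"translation":[44,-280,140],"grip":15},{"rotation":[-6.6,-41.4,0],"translation":[49.5,-316,140],"grip":15},{"rotation":[-7.7,-48.3,0],"translation":[49.5,-316,120],"grip":15},{"rotation":[-8.6,-54.3,0],"translation":[49.5,-316,100],"grip":15},{"rotation":[-8.6,-54.3,0],"translation":[49.5,-316,80],"grip":15},{"rotation":[-8.6,-54.3,0],"translation":[49.5,-316,70],"grip":15},{"rotation":[-8.6,-54.3,0],"translation":[49.5,-316,70],"grip":15}]' 70
python3 - <<'E'
from h import *
o=readout.get_obs();print(o['q'].round(1),o['ee_pos'],o['tcp_rot'])
T=R.from_euler('xyz',o['tcp_rot'],degrees=True).as_matrix(); print('tool z',T[:,2].round(3))
s=shot('side','s5.png');P=cloud(s)
D=P-o['ee_pos']
b=D@T   # tool coords
m=(abs(b[...,0])<.12)&(abs(b[...,1])<.04)&(b[...,2]>-.06)&(b[...,2]<.05)
Q=P[m];print(len(Q),'lowest z',np.sort(Q[:,2])[[0,3,10,30]],'tool range',np.percentile(b[m],[0,1,50,99,100],axis=0).round(3).tolist())
a=cv2.imread('pics/s5.png');cv2.imwrite('pics/s5z.png',cv2.resize(a[100:250,170:370],(800,600),interpolation=cv2.INTER_CUBIC))
E
```

```text
time: 12.85
ee_pos: [0.566, -0.0018, 0.0824]
tcp_rot: [125.6, 0.2, 80.8]
wrist_force: [0.2, -0.2, -1.2]
opening: 0.0223
grasp_force: 70.2
[  7.3 -48.5 -61.9  23.3 -13.4  99.6] [ 0.56600024 -0.00184888  0.0823787 ] [125.56478337   0.15643521  80.82006801]
tool z [ 0.803 -0.131 -0.582]
982 lowest z [0.07044025 0.07339591 0.07996229 0.08330887] tool range [[-0.096, -0.026, -0.06], [-0.093, -0.014, -0.058], [-0.018, 0.011, -0.025], [0.085, 0.025, 0.012], [0.088, 0.028, 0.015]]
```

View pics/s5z.png

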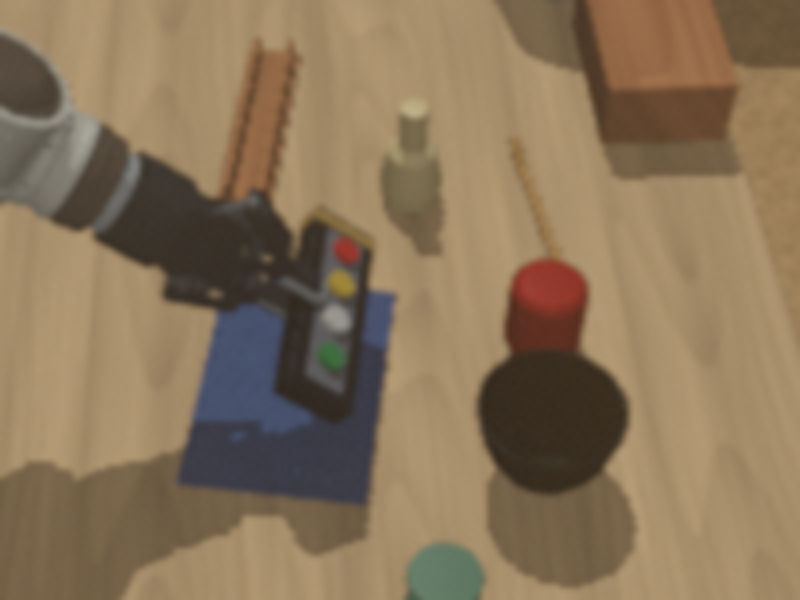

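The tilted hold is secure, with the keys facing up and outwards, and red at the head (345,250 in the crop). Joint 2 is at its limit, so I'll ease the tilt to 45° and place a little further out on the pad.

```bash
python3 -m jog '[{"rotation":[0.8,4.7,0],"translation":[3,-2,0],"grip":15},{"rotation":[1.5,9.3,0],"translation":[6,-5,-10],"grip":15},{"rotation":[1.5,9.3,0],"translation":[6,-5,-20],"grip":15},{"rotation":[1.5,9.3,0],"translation":[6,-5,-30],"grip":15},{"rotation":[1.5,9.3,0],"translation":[6,-5,-30],"grip":15},{"rotation":[1.5,9.3,0],"translation":[6,-5,-30],"grip":15}]'
python3 - <<'E'
from h import *
o=readout.get_obs();print(o['q'].round(1),o['ee_pos'].round(4))
T=R.from_euler('xyz',o['tcp_rot'],degrees=True).as_matrix(); print('tool z',T[:,2].round(3))
E
```

```text
time: 13.5
ee_pos: [0.5719, -0.0067, 0.0525]
tcp_rot: [134.9, 0.1, 80.9]
wrist_force: [-0.6, 0.2, -2.1]
opening: 0.0225
grasp_force: 70.3
[  4.8 -37.7 -54.2  29.3 -10.   99.9] [ 0.5719 -0.0067  0.0525]
tool z [ 0.699 -0.114 -0.706]
```

```bash
python3 -m jog '[{"rotation":[0,0,0],"translation":[0,0,-12],"grip":15},{"rotation":[0,0,0],"translation":[0,0,-22],"grip":15},{"rotation":[0,0,0],"translation":[0,0,-28],"grip":15},{"rotation":[0,0,0],"translation":[0,0,-31],"grip":15},{"rotation":[0,0,0],"translation":[0,0,-31],"grip":15},{"rotation":[0,0,0],"translation":[0,0,-31],"grip":15}]'; python3 -m jog '[{"rotation":[0,0,0],"translation":[0,0,-1.5],"grip":15},{"rotation":[0,0,0],"translation":[0,0,-1.5],"grip":15},{"rotation":[0,0,0],"translation":[0,0,-1.5],"grip":15}]'
```

```text
time: 14.1
ee_pos: [0.5728, -0.0068, 0.0227]
tcp_rot: [134.9, 0.1, 80.8]
wrist_force: [-0.2, 0.6, -3.0]
opening: 0.0222
grasp_force: 70.4
time: 14.4
ee_pos: [0.5727, -0.0068, 0.0211]
tcp_rot: [134.9, 0.1, 80.8]
wrist_force: [-0.6, -0.2, -1.8]
opening: 0.0225
grasp_force: 70.4
```

```bash
python3 -m jog '[{"rotation":[0,0,0],"translation":[0,0,-1.5],"grip":15},{"rotation":[0,0,0],"translation":[0,0,-1.5],"grip":15},{"rotation":[0,0,0],"translation":[0,0,-1.5],"grip":15}]';  python3 -m jog '[{"rotation":[0,0,0],"translation":[0,0,-1],"grip":15},{"rotation":[0,0,0],"translation":[0,0,-1],"grip":15},{"rotation":[0,0,0],"translation":[0,0,-1],"grip":15}]'
```

```text
time: 14.7
ee_pos: [0.5731, -0.0068, 0.0202]
tcp_rot: [134.8, 0.1, 80.8]
wrist_force: [-0.7, -0.5, 1.9]
opening: 0.0222
grasp_force: 70.8
time: 15.0
ee_pos: [0.5736, -0.0069, 0.0202]
tcp_rot: [134.7, 0.1, 80.8]
wrist_force: [-4.5, -0.3, 5.8]
opening: 0.0223
grasp_force: 71.6
```

```bash
python3 -m jog '[{"rotation":[0,0,0],"translation":[0,0,0],"grip":26},{"rotation":[0,0,0],"translation":[0,0,0],"grip":30},{"rotation":[0,0,0],"translation":[0,0,0],"grip":35},{"rotation":[0,0,0],"translation":[0,0,0],"grip":40},{"rotation":[0,0,0],"translation":[0,0,0],"grip":45},{"rotation":[0,0,0],"translation":[0,0,0],"grip":50},{"rotation":[0,0,0],"translation":[0,0,0],"grip":50},{"rotation":[0,0,0],"translation":[0,0,0],"grip":50}]' 20
python3 - <<'E'
from h import *
s=shot('side','s6.png')
a=cv2.imread('pics/s6.png');cv2.imwrite('pics/s6z.png',cv2.resize(a[120:240,200:360],(800,600),interpolation=cv2.INTER_CUBIC))
E
```

```text
time: 15.8
ee_pos: [0.5726, -0.0068, 0.0183]
tcp_rot: [134.9, 0.1, 80.8]
wrist_force: [-0.5, -0.3, -1.9]
opening: 0.0498
grasp_force: 0.3
```

View pics/s6z.png

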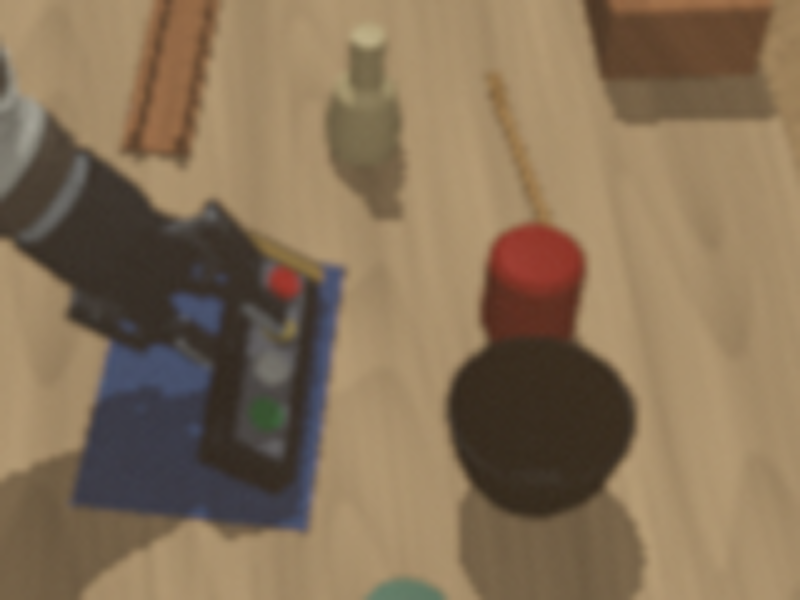

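The bar is leaning back on the lower finger, foot (245,470) and head (280,250) both over the pad, keys up. Drawing the gripper back and away.

```bash
python3 -m jog '[{"rotation":[0,0,0],"translation":[-4,0.6,0],"grip":50},{"rotation":[0,0,0],"translation":[-8,1.3,0],"grip":50},{"rotation":[0,0,0],"translation":[-12,2,0],"grip":50},{"rotation":[0,0,0],"translation":[-17,2.7,0],"grip":50},{"rotation":[0,0,0],"translation":[-22,3.5,0],"grip":50},{"rotation":[0,0,0],"translation":[-27,4.3,0],"grip":50},{"rotation":[0,0,0],"translation":[-32,5,0],"grip":50},{"rotation":[0,0,0],"translation":[-32,5,0],"grip":50}]'
python3 - <<'E'
from h import *
o=readout.get_obs();print(o['q'].round(1),o['ee_pos'])
for n in('side','scene'):
    s=shot(n);P=cloud(s)
    for t in ['handset','red_top','white_top','green_top','head','foot']:
        for r in spotter.mark_of(n,t)[:1]:
            u,v=[int(round(x)) for x in r['uv']]
            print(n,t,round(r['confidence'],2),u,v,P[v,u].round(3))
E
```

```text
time: 16.65
ee_pos: [0.5403, -0.0017, 0.0186]
tcp_rot: [134.8, 0.1, 80.9]
wrist_force: [0.1, -0.5, 0.9]
opening: 0.0502
grasp_force: 0.0
[  6.2 -42.8 -60.4  28.3 -10.9 100.9] [ 0.54028387 -0.0016536   0.01860596]
side handset 0.77 246 194 [ 0.533 -0.021  0.034]
side red_top 0.45 249 176 [0.546 0.051 0.037]
side white_top 0.58 247 196 [ 0.536 -0.029  0.034]
side green_top 0.65 248 214 [ 0.536 -0.092  0.025]
side head 0.74 250 176 [0.549 0.054 0.034]
side foot 0.79 249 214 [ 0.539 -0.094  0.028]
scene handset 0.93 250 215 [0.553 0.022 0.035]
scene red_top 0.55 258 217 [0.536 0.039 0.029]
scene white_top 0.35 243 206 [ 0.545 -0.019  0.036]
scene green_top 0.56 239 198 [ 0.533 -0.053  0.038]
scene head 0.84 262 231 [0.559 0.082 0.022]
scene foot 0.65 233 194 [ 0.529 -0.088  0.026]
```

```bash
python3 -m jog '[{"rotation":[0,0,0],"translation":[-3,0,6],"grip":50},{"rotation":[0,0,0],"translation":[-5,1,20],"grip":50},{"rotation":[0,0,0],"translation":[-5,1,50],"grip":50},{"rotation":[0,0,0],"translation":[-5,1,90],"grip":50},{"rotation":[1.2,7.5,0],"translation":[-5,10,120],"grip":50},{"rotation":[2.4,15,0],"translation":[0,20,150],"grip":50},{"rotation":[3.6,22.5,0],"translation":[0,30,180],"grip":50},{"rotation":[4.8,30,0],"translation":[0,40,200],"grip":50},{"rotation":[6,37.5,0],"translation":[0,50,200],"grip":50},{"rotation":[7.1,44.6,0],"translation":[0,50,200],"grip":50},{"rotation":[7.1,44.6,0],"translation":[0,50,200],"grip":0},{"rotation":[7.1,44.6,0],"translation":[0,50,200],"grip":0},{"rotation":[7.1,44.6,0],"translation":[0,50,200],"grip":0}]'
cat > keys.py <<'E'
from h import *
o=readout.get_obs();print(o['q'].round(1),o['ee_pos'].round(4),o['tcp_rot'].round(2))
s=shot('wrist','wk.png');P=cloud(s);hsv=cv2.cvtColor(s[0],cv2.COLOR_RGB2HSV).astype(int)
H,S,V=hsv[...,0],hsv[...,1],hsv[...,2]
z=(P[...,2]>.02)&(P[...,2]<.05)&(np.hypot(P[...,0]-.54,P[...,1])<.13)
M={'red':((H<8)|(H>172))&(S>120)&(V>60),'yellow':(H>20)&(H<32)&(S>120)&(V>80),'green':(H>45)&(H<85)&(S>100)&(V>40),'white':(S<40)&(V>110)}
C={}
for k,m in M.items():
    n,l,st,_=cv2.connectedComponentsWithStats((m&z).astype(np.uint8))
    if n<2: print(k,'none');continue
    i=1+st[1:,4].argmax();Q=P[l==i]; c=(Q.min(0)+Q.max(0))/2; C[k]=np.array([*cv2.minEnclosingCircle((Q[:,:2]*1000).astype(np.float32))[0]])/1000
    print(k,len(Q),(C[k]*1000).round(1),np.median(Q[:,2]).round(4))
a,b=C['green'],C['red'];d=b-a;print('yaw of y axis',np.degrees(np.arctan2(d[1],d[0])),'len',np.linalg.norm(d),'centre',(a+b)/2)
m=(P[...,2]>.018)&(P[...,2]<.045)&(np.hypot(P[...,0]-.54,P[...,1])<.13)
print('body',cv2.minAreaRect((P[m][:,:2]*1000).astype(np.float32)))
E
python3 keys.py
```

```text
time: 18.65
ee_pos: [0.5407, 0.0481, 0.2185]
tcp_rot: [180.0, 0.2, 81.0]
wrist_force: [0.3, 0.5, 0.2]
opening: 0.0067
grasp_force: 0.0
[  5.2   4.5  11.7  97.2  -0.2 104.2] [0.5407 0.0481 0.2185] [179.97   0.19  80.96]
red 264 [551.6  49.2] 0.0336
yellow 243 [546.1  13.9] 0.0336
green 107 [531.6 -57.2] 0.0334
white 1778 [541.  -7.] 0.0275
yaw of y axis 79.34009905470954 len 0.10827619241770717 centre [ 0.54157013 -0.00396809]
body ((543.4779663085938, -2.1448593139648438), (178.3227081298828, 60.0782585144043), 80.79511260986328)
```

View pics/wk.png

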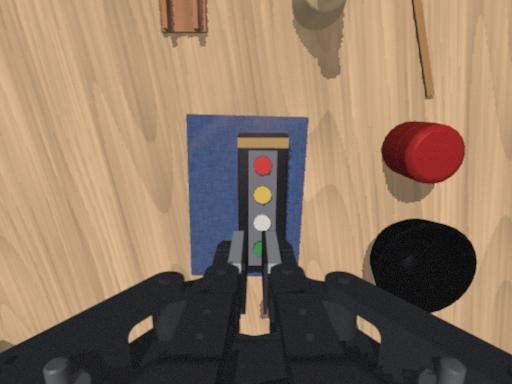

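The bar lies flat on the pad: red (263,165), yellow (262,195), white (262,223), green (262,249), all up. The centre is about (543,-4) with the length axis at 81°. Moving above the green key.

```bash
python3 -m jog '[{"rotation":[0,0,0],"translation":[-3,-40,-20],"grip":0},{"rotation":[0,0,0],"translation":[-6,-80,-50],"grip":0},{"rotation":[0,0,0],"translation":[-6,-105,-90],"grip":0},{"rotation":[0,0,0],"translation":[-6,-105,-130],"grip":0},{"rotation":[0,0,0],"translation":[-6,-105,-170],"grip":0},{"rotation":[0,0,0],"translation":[-6,-105,-195],"grip":0},{"rotation":[0,0,0],"translation":[-6,-105,-206],"grip":0},{"rotation":[0,0,0],"translation":[-6,-105,-206],"grip":0},{"rotation":[0,0,0],"translation":[-6,-105,-206],"grip":0}]'
python3 - <<'E'
from h import *
o=readout.get_obs();print(o['ee_pos'].round(4),o['wrist_force'])
for n in('side','scene','wrist'):
    s=shot(n,n+'7.png');P=cloud(s);D=P-o['ee_pos']
    m=(np.hypot(D[...,0],D[...,1])<.03)&(P[...,2]>.038)&(P[...,2]<.08)
    print(n,np.sort(P[m][:,2])[[0,3,10]],P[m&(P[...,2]<.06)].mean(0))
E
```

```text
time: 19.6
ee_pos: [0.5353, -0.0567, 0.0145]
tcp_rot: [179.9, 0.2, 81.0]
wrist_force: [0.0, 1.0, -0.1]
opening: -0.0001
grasp_force: 0.0
[ 0.5353 -0.0567  0.0145] [ 0.03845399  0.96542067 -0.1039848 ]
side [0.04711028 0.05002636 0.05641948] [ 0.53597823 -0.06612688  0.05429626]
scene [0.03861106 0.03925252 0.05688098] [ 0.53809308 -0.04995105  0.05287403]
wrist [0.04904894 0.04923538 0.04963719] [ 0.53742823 -0.04802602  0.05567424]
```

```bash
python3 -m jog '[{"rotation":[0,0,0],"translation":[-0.5,-0.5,-5],"grip":0},{"rotation":[0,0,0],"translation":[-0.5,-0.5,-10],"grip":0},{"rotation":[0,0,0],"translation":[-0.5,-0.5,-14],"grip":0},{"rotation":[0,0,0],"translation":[-0.5,-0.5,-14],"grip":0},{"rotation":[0,0,0],"translation":[-0.5,-0.5,-14],"grip":0}]'; python3 -m jog '[{"rotation":[0,0,0],"translation":[0,0,-2],"grip":0},{"rotation":[0,0,0],"translation":[0,0,-2],"grip":0}]'; python3 -m jog '[{"rotation":[0,0,0],"translation":[0,0,-1.5],"grip":0},{"rotation":[0,0,0],"translation":[0,0,-1.5],"grip":0}]'
```

```text
time: 20.25
ee_pos: [0.5342, -0.0573, -0.0015]
tcp_rot: [-180.0, 0.2, 81.0]
wrist_force: [-0.3, -0.3, 3.2]
opening: -0.0003
grasp_force: 1.6
time: 20.45
ee_pos: [0.5343, -0.0574, -0.0031]
tcp_rot: [-180.0, 0.2, 81.0]
wrist_force: [-1.8, 0.7, 6.4]
opening: -0.0
grasp_force: 2.9
time: 20.65
ee_pos: [0.5344, -0.0573, -0.0034]
tcp_rot: [180.0, 0.2, 81.0]
wrist_force: [-5.3, 0.8, 15.9]
opening: 0.0002
grasp_force: 8.0
```

The green key bottomed out at 16 N. White next, same depth.

```bash
python3 -m jog '[{"rotation":[0,0,0],"translation":[0,0,10],"grip":0},{"rotation":[0,0,0],"translation":[0,0,20],"grip":0},{"rotation":[0,0,0],"translation":[0,0,20],"grip":0},{"rotation":[0,0,0],"translation":[5.6,35.6,20],"grip":0},{"rotation":[0,0,0],"translation":[5.6,35.6,20],"grip":0},{"rotation":[0,0,0],"translation":[5.6,35.6,20],"grip":0},{"rotation":[0,0,0],"translation":[5.6,35.6,10],"grip":0},{"rotation":[0,0,0],"translation":[5.6,35.6,4],"grip":0},{"rotation":[0,0,0],"translation":[5.6,35.6,1],"grip":0},{"rotation":[0,0,0],"translation":[5.6,35.6,0],"grip":0},{"rotation":[0,0,0],"translation":[5.6,35.6,0],"grip":0},{"rotation":[0,0,0],"translation":[5.6,35.6,0],"grip":0}]'
```

```text
time: 21.85
ee_pos: [0.5397, -0.0223, -0.0035]
tcp_rot: [180.0, 0.2, 80.9]
wrist_force: [-8.3, 0.9, 18.9]
opening: 0.0001
grasp_force: 9.5
```

```bash
python3 -m jog '[{"rotation":[0,0,0],"translation":[0,0,10],"grip":0},{"rotation":[0,0,0],"translation":[0,0,22],"grip":0},{"rotation":[0,0,0],"translation":[0,0,22],"grip":0},{"rotation":[0,0,0],"translation":[5.6,35.6,22],"grip":0},{"rotation":[0,0,0],"translation":[11.3,71.1,22],"grip":0},{"rotation":[0,0,0],"translation":[11.3,71.1,22],"grip":0},{"rotation":[0,0,0],"translation":[11.3,71.1,22],"grip":0}]'
python3 - <<'E'
from h import *
o=readout.get_obs();print(o['ee_pos'].round(4))
for n in('side','scene'):
    s=shot(n);P=cloud(s)
    for t in('red_top','yellow_top','white_top','green_top','head','foot'):
        for r in spotter.mark_of(n,t)[:1]:
            u,v=[int(round(x)) for x in r['uv']];print(n,t,round(r['confidence'],2),P[v,u].round(4))
E
```

```text
time: 22.55
ee_pos: [0.5507, 0.0498, 0.0162]
tcp_rot: [-179.9, 0.2, 81.1]
wrist_force: [-0.0, 0.3, 0.2]
opening: 0.0002
grasp_force: 0.0
[0.5507 0.0498 0.0162]
side red_top 0.61 [0.7522 0.1744 0.0028]
side yellow_top 0.71 [0.7503 0.1626 0.0048]
side white_top 0.41 [ 0.5363 -0.021   0.0337]
side green_top 0.4 [ 0.5375 -0.0668  0.0316]
side head 0.79 [0.5588 0.046  0.0322]
side foot 0.94 [ 0.5393 -0.0924  0.014 ]
scene red_top 0.65 [0.5624 0.0429 0.0628]
scene yellow_top 0.52 [0.5498 0.0186 0.0351]
scene white_top 0.72 [0.5643 0.0539 0.0769]
scene green_top 0.4 [0.5612 0.0503 0.076 ]
scene head 0.56 [0.5543 0.086  0.017 ]
scene foot 0.67 [ 0.5387 -0.0857  0.0296]
```

```bash
python3 -m jog '[{"rotation":[0,0,0],"translation":[0,0,-10],"grip":0},{"rotation":[0,0,0],"translation":[0,0,-17],"grip":0},{"rotation":[0,0,0],"translation":[0,0,-21],"grip":0},{"rotation":[0,0,0],"translation":[0,0,-22],"grip":0},{"rotation":[0,0,0],"translation":[0,0,-22],"grip":0},{"rotation":[0,0,0],"translation":[0,0,-22],"grip":0}]'
python3 -m jog '[{"rotation":[0,0,0],"translation":[0,0,12],"grip":0},{"rotation":[0,0,0],"translation":[0,0,40],"grip":0},{"rotation":[0,0,0],"translation":[0,0,90],"grip":20},{"rotation":[0,0,0],"translation":[0,10,140],"grip":60},{"rotation":[0,0,0],"translation":[0,20,190],"grip":85},{"rotation":[0,0,0],"translation":[0,20,230],"grip":85},{"rotation":[0,0,0],"translation":[0,20,230],"grip":85},{"rotation":[0,0,0],"translation":[0,20,230],"grip":85},{"rotation":[0,0,0],"translation":[0,20,230],"grip":85}]'
python3 keys.py
```

```text
time: 23.85
ee_pos: [0.5512, 0.0494, -0.0035]
tcp_rot: [180.0, 0.2, 81.0]
wrist_force: [-6.6, -0.8, 18.1]
opening: -0.0006
grasp_force: 9.1
time: 24.75
ee_pos: [0.5506, 0.0693, 0.2233]
tcp_rot: [-179.8, 0.2, 81.0]
wrist_force: [0.0, -0.4, -0.8]
opening: 0.085
grasp_force: 0.0
[  7.3   6.5  14.5  98.1  -0.2 106.3] [0.5506 0.0693 0.2233] [-179.84    0.22   80.96]
red 249 [551.8  49.2] 0.0336
yellow 230 [546.   13.8] 0.0336
green 199 [534.2 -57.8] 0.0336
white 1469 [542.2  -7.5] 0.0275
yaw of y axis 80.70848558464351 len 0.10847146739745554 centre [ 0.54299347 -0.00427994]
body ((543.3594970703125, -2.11865234375), (178.67698669433594, 60.50122833251953), 80.6318130493164)
```

All three presses are done and the bar hasn't shifted; its centre is (543,-4) and the axis 80.8°. Now a close look at the stand.

```bash
python3 -m jog '[{"rotation":[0,0,0],"translation":[-20,-50,80],"grip":85},{"rotation":[0,0,0],"translation":[-40,-100,80],"grip":85},{"rotation":[0,0,0],"translation":[-95,-340,80],"grip":85},{"rotation":[0,0,0],"translation":[-95,-340,80],"grip":85},{"rotation":[0,0,0],"translation":[-95,-340,80],"grip":85},{"rotation":[0,0,0],"translation":[-95,-340,80],"grip":85},{"rotation":[0,0,0],"translation":[-95,-340,80],"grip":85},{"rotation":[0,0,0],"translation":[-95,-340,80],"grip":85},{"rotation":[0,0,0],"translation":[-95,-340,80],"grip":85},{"rotation":[0,0,0],"translation":[-95,-340,80],"grip":85}]'
cat > stand.py <<'E'
from h import *
from scipy.optimize import least_squares
print(readout.get_obs()['q'].round(1))
for n in ('wrist','side','scene'):
    s=shot(n,'st_'+n+'.png');P=cloud(s);p=s[0].astype(int)
    ok=(abs(P[...,0]-.455)<.13)&(abs(P[...,1]+.33)<.09)
    m=ok&(P[...,2]>.02)&(P[...,2]<.105)
    Q=P[m]
    # RANSAC plane for the sloping face
    rng=np.random.default_rng(0);best=None
    for _ in range(800):
        a=Q[rng.choice(len(Q),3,0)];nn=np.cross(a[1]-a[0],a[2]-a[0]);L=np.linalg.norm(nn)
        if L<1e-6: continue
        nn/=L;nn*=np.sign(nn[2])
        if abs(np.degrees(np.arccos(nn[2]))-25)>6: continue
        i=abs((Q-a[0])@nn)<.003
        if best is None or i.sum()>best.sum(): best=i
    I=Q[best];c=I.mean(0);nn=np.linalg.svd(I-c)[2][2];nn*=np.sign(nn[2])
    yaw=np.arctan2(-nn[1],-nn[0]);u=np.array([np.cos(yaw),np.sin(yaw)])
    r=cv2.minAreaRect((np.c_[(I-c)[:,:2]@u/nn[2],(I-c)[:,:2]@[-u[1],u[0]]]*1000).astype(np.float32))
    print(n,len(Q),len(I),'slope',np.degrees(np.arccos(nn[2])).round(2),'yaw(normal)',np.degrees(yaw).round(2),'c',c.round(4),'rect(local)',np.round(r[0],1),np.round(r[1],1),round(r[2],1),'xyrect',cv2.minAreaRect((I[:,:2]*1000).astype(np.float32)))
    np.save('st_%s.npy'%n,Q)
    for t in('stand','seat_head','seat_foot'):
        for q in spotter.mark_of(n,t)[:1]:
            a,b=[int(round(x)) for x in q['uv']]
            if 0<=a<512 and 0<=b<384: print(t,round(q['confidence'],2),a,b,P[b,a].round(3))
E
python3 stand.py
```

```text
time: 25.8
ee_pos: [0.4555, -0.2711, 0.3035]
tcp_rot: [-179.8, 0.1, 80.9]
wrist_force: [0.3, -0.3, -0.5]
opening: 0.0852
grasp_force: 0.0
[-30.7   6.2  23.4 107.2  -0.2  68.5]
wrist 3314 2899 slope 24.9 yaw(normal) -1.92 c [ 0.4466 -0.3333  0.0604] rect(local) [-6.9 -1. ] [158.1  44.5] 1.0 xyrect ((440.4434814453125, -334.05035400390625), (44.51359939575195, 143.3414764404297), 89.21463012695312)
stand 0.8 263 194 [ 0.46  -0.318  0.067]
seat_foot 0.68 204 209 [ 0.369 -0.335  0.038]
side 1051 814 slope 24.92 yaw(normal) -1.39 c [ 0.4427 -0.3362  0.0581] rect(local) [-2.9  0.4] [158.3  46.4] 0.5 xyrect ((440.05023193359375, -335.721435546875), (46.41987609863281, 143.6347198486328), 89.15791320800781)
stand 0.66 224 296 [ 0.462 -0.352  0.027]
seat_head 0.67 246 274 [ 0.523 -0.28   0.   ]
seat_foot 0.79 185 286 [ 0.353 -0.306 -0.002]
scene 487 244 slope 24.66 yaw(normal) -3.4 c [ 0.4405 -0.3328  0.0598] rect(local) [-1.  -2.4] [161.5  49.1] 3.1 xyrect ((439.4878234863281, -335.12921142578125), (49.111351013183594, 147.26402282714844), 89.9892807006836)
stand 0.93 205 150 [ 0.467 -0.321  0.029]
seat_head 0.56 183 136 [ 0.458 -0.478 -0.002]
seat_foot 0.66 224 137 [ 0.372 -0.338  0.03 ]
```

View pics/st_wrist.png

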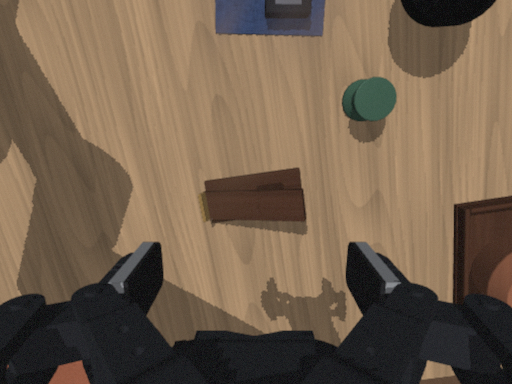

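The stand's plank fills (205-305, 190-222) with the brass lip at its left end (207,205), rising to +x. Slope is 24.9° and yaw about -1°. A quick check of the lip position in the saved clouds.

```bash
python3 - <<'E'
import numpy as np
c=np.array([.4466,-.3333,.0604]);y=np.radians(-1.2);s=np.radians(24.9)
u=np.array([np.cos(y)*np.cos(s),np.sin(y)*np.cos(s),np.sin(s)]);w=np.array([-np.sin(y),np.cos(y),0]);n=np.cross(u,w)
for k in('wrist','side','scene'):
    Q=np.load(f'st_{k}.npy')-c;L=np.c_[Q@u,Q@w,Q@n]*1000
    f=L[(abs(L[:,2])<3)&(abs(L[:,1])<30)]
    lip=L[(L[:,2]>5)&(L[:,2]<16)&(L[:,0]<-50)&(abs(L[:,1])<35)]
    print(k,'face u',np.percentile(f[:,0],[.5,2,98,99.5]).round(1),'w',np.percentile(f[:,1],[.5,2,98,99.5]).round(1),'lip',len(lip),np.percentile(lip,[0,10,50,90,100],axis=0).round(1).tolist() if len(lip) else '')
for a in(-78.4,101.6): print(c+u*a/1000+n*.012)
print(c+u*.0116+n*.012)
E
```

```text
wrist face u [-80.9 -79.3  68.5  70.1] w [-22.5 -21.8  20.7  21.2] lip 159 [[-86.5, -23.1, 5.1], [-85.1, -18.1, 6.6], [-81.6, -0.2, 11.1], [-80.3, 17.0, 12.3], [-79.7, 20.4, 13.3]]
side face u [-82.3 -79.6  68.   70.4] w [-24.5 -23.8  19.1  20.1] lip 50 [[-87.6, -25.6, 6.1], [-85.5, -20.4, 7.0], [-82.1, -1.3, 11.1], [-80.2, 16.2, 12.0], [-78.4, 20.0, 13.7]]
scene face u [-80.5 -79.   71.7  72.9] w [-26.3 -25.8  21.4  23.8] lip 27 [[-86.7, -22.9, 5.7], [-84.4, -19.0, 6.5], [-81.2, -0.3, 10.9], [-78.6, 18.7, 14.6], [-77.4, 21.4, 15.2]]
[ 0.37045202 -0.33170493  0.03827532]
[ 0.53368414 -0.33512415  0.11406177]
[ 0.45206808 -0.33341454  0.07616854]
```

```bash
python3 -m jog '[{"rotation":[0,0,0],"translation":[29,89,0],"grip":85},{"rotation":[0,0,0],"translation":[58,178,-30],"grip":85},{"rotation":[0,0,0],"translation":[87.6,267,-80],"grip":85},{"rotation":[0,0,0],"translation":[87.6,267,-120],"grip":85},{"rotation":[0,0,0],"translation":[87.6,267,-160],"grip":85},{"rotation":[0,0,0],"translation":[87.6,267,-200],"grip":85},{"rotation":[0,0,0],"translation":[87.6,267,-240],"grip":85},{"rotation":[0,0,0],"translation":[87.6,267,-240],"grip":85},{"rotation":[0,0,0],"translation":[87.6,267,-240],"grip":85},{"rotation":[0,0,0],"translation":[87.6,267,-240],"grip":85}]'
python3 -m jog '[{"rotation":[0,0,0],"translation":[0,0,-30],"grip":85},{"rotation":[0,0,0],"translation":[0,0,-60],"grip":85},{"rotation":[0,0,0],"translation":[0,0,-80],"grip":82},{"rotation":[0,0,0],"translation":[0,0,-90],"grip":78},{"rotation":[0,0,0],"translation":[0,0,-93],"grip":78},{"rotation":[0,0,0],"translation":[0,0,-93],"grip":78}]'
```

```text
time: 27.4
ee_pos: [0.5428, -0.0035, 0.0643]
tcp_rot: [-179.8, 0.2, 81.0]
wrist_force: [-0.6, -0.2, 1.2]
opening: 0.0847
grasp_force: 0.0
time: 28.0
ee_pos: [0.5447, -0.004, -0.0263]
tcp_rot: [179.9, 0.2, 80.9]
wrist_force: [0.0, -0.6, 0.1]
opening: 0.078
grasp_force: 0.0
```

```bash
python3 -m jog '[{"rotation":[0,0,0],"translation":[0,0,0],"grip":65},{"rotation":[0,0,0],"translation":[0,0,0],"grip":52},{"rotation":[0,0,0],"translation":[0,0,0],"grip":52},{"rotation":[0,0,0],"translation":[0,0,0],"grip":52},{"rotation":[0,0,0],"translation":[0,0,0],"grip":52}]' 60
python3 -m jog '[{"rotation":[0,0,0],"translation":[0,0,10],"grip":52},{"rotation":[0,0,0],"translation":[0,0,40],"grip":52},{"rotation":[0,0,0],"translation":[0,0,90],"grip":52},{"rotation":[0,0,0],"translation":[0,0,140],"grip":52},{"rotation":[0,0,0],"translation":[0,0,150],"grip":52},{"rotation":[0,0,0],"translation":[0,0,150],"grip":52}]'
python3 - <<'E'
from h import *
o=readout.get_obs();print(o['q'].round(1))
T=R.from_euler('xyz',o['tcp_rot'],degrees=True).as_matrix()
s=shot('wrist','wg.png');P=cloud(s);b=(P-o['ee_pos'])@T*1000
for t in('head','foot','handset','red_top','yellow_top'):
    for r in spotter.mark_of('wrist',t)[:1]:
        u,v=[int(round(x)) for x in r['uv']];print(t,round(r['confidence'],2),u,v,b[v,u].round(1),'(tool mm)',P[v,u].round(3))
m=(abs(b[...,2]+50)<40)&(b[...,0]>20)&(b[...,0]<120)&(abs(b[...,1])<33)
Q=b[m];print(np.percentile(Q,[1,50,99],axis=0).round(1).tolist())
i=abs(b[...,2]+57)<6;q=b[m&i];A=np.c_[q[:,:2],np.ones(len(q))];print('face fit z=ax+by+c',np.linalg.lstsq(A,q[:,2],rcond=None)[0].round(4))
E
```

```text
time: 28.5
ee_pos: [0.5447, -0.0037, -0.0261]
tcp_rot: [179.9, 0.2, 81.0]
wrist_force: [-1.4, -0.7, 7.7]
opening: 0.0587
grasp_force: 65.8
time: 29.1
ee_pos: [0.5449, -0.0036, 0.1247]
tcp_rot: [179.8, 0.1, 81.0]
wrist_force: [0.4, 1.0, -2.6]
opening: 0.0583
grasp_force: 65.7
[-0.3  3.2 -0.1 86.5 -0.2 98.8]
head 0.94 256 47 [ 87.9   1.  -53.2] (tool mm) [0.559 0.083 0.178]
handset 0.58 258 255 [  9.3   1.9 -60.1] (tool mm) [0.548 0.005 0.185]
red_top 0.91 256 146 [ 53.    1.  -58.3] (tool mm) [0.554 0.049 0.183]
yellow_top 0.89 255 238 [ 16.8   0.7 -60.4] (tool mm) [0.548 0.013 0.185]
[[20.9, -28.5, -60.8], [58.6, 0.6, -53.3], [89.0, 29.6, -51.0]]
face fit z=ax+by+c [ 2.49000e-02  5.00000e-04 -5.54809e+01]
```

```bash
python3 -m jog '[{"rotation":[0,0,0],"translation":[0,0,25],"grip":52},{"rotation":[0,0,-7],"translation":[-7,-32,25],"grip":52},{"rotation":[0,0,-14],"translation":[-15,-64,25],"grip":52},{"rotation":[0,0,-21],"translation":[-22,-96,25],"grip":52},{"rotation":[0,0,-28],"translation":[-30,-128,25],"grip":52},{"rotation":[0,0,-35],"translation":[-37,-160,25],"grip":52},{"rotation":[0,0,-42],"translation":[-44,-192,25],"grip":52},{"rotation":[0,0,-49],"translation":[-52,-224,25],"grip":52},{"rotation":[0,0,-56],"translation":[-60,-256,25],"grip":52},{"rotation":[0,0,-63],"translation":[-67,-288,25],"grip":52},{"rotation":[0,0,-70],"translation":[-74,-320,25],"grip":52},{"rotation":[0,0,-77],"translation":[-74,-331,25],"grip":52},{"rotation":[0,0,-82],"translation":[-74,-331,25],"grip":52},{"rotation":[0,0,-82],"translation":[-74,-331,25],"grip":52},{"rotation":[0,0,-82],"translation":[-74,-331,25],"grip":52}]'
python3 -m jog '[{"rotation":[-0.1,-6,0],"translation":[0,0,0],"grip":52},{"rotation":[-0.2,-12,0],"translation":[0,0,-10],"grip":52},{"rotation":[-0.3,-18,0],"translation":[0,0,-20],"grip":52},{"rotation":[-0.5,-24.9,0],"translation":[0,0,-30],"grip":52},{"rotation":[-0.5,-24.9,0],"translation":[0,0,-40],"grip":52},{"rotation":[-0.5,-24.9,0],"translation":[0,0,-40],"grip":52},{"rotation":[-0.5,-24.9,0],"translation":[0,0,-40],"grip":52}]'
cat > held.py <<'E'
from h import *
o=readout.get_obs();print(o['q'].round(1),o['ee_pos'].round(4),o['tcp_rot'].round(1))
T=R.from_euler('xyz',o['tcp_rot'],degrees=True).as_matrix();print(T.round(3).tolist())
c=np.array([.4466,-.3333,.0604]);y=np.radians(-1.2);sl=np.radians(24.9)
u=np.array([np.cos(y)*np.cos(sl),np.sin(y)*np.cos(sl),np.sin(sl)]);w=np.array([-np.sin(y),np.cos(y),0]);n=np.cross(u,w)
B=np.c_[u,w,n]; k=o['ee_pos']+T@[-.001,.0008,-.0415]
print('expected centre in stand frame u,w,n mm (goal 11,-1,12)',((k-c)@B*1000).round(1))
for nm in('wrist','side','scene'):
    s=shot(nm,'h_'+nm+'.png');P=(cloud(s)-c)@B*1000
    for t in('head','foot','red_top','white_top','green_top'):
        for r in spotter.mark_of(nm,t)[:1]:
            a,b=[int(round(x)) for x in r['uv']]
            if 0<=a<512 and 0<=b<384: print(nm,t,round(r['confidence'],2),P[b,a].round(1))
E
python3 held.py
```

```text
time: 30.9
ee_pos: [0.4694, -0.3343, 0.1461]
tcp_rot: [-179.9, 0.2, -0.9]
wrist_force: [-0.3, 0.7, -2.2]
opening: 0.0587
grasp_force: 65.8
time: 31.6
ee_pos: [0.4706, -0.335, 0.1082]
tcp_rot: [179.9, -24.7, -0.9]
wrist_force: [-0.0, -0.3, -1.1]
opening: 0.0587
grasp_force: 65.7
[-44.5 -12.4 -20.5  63.4  16.7 139.2] [ 0.4706 -0.335   0.1082] [179.9 -24.7  -0.9]
[[0.908, -0.017, 0.418], [-0.014, -1.0, -0.009], [0.418, 0.002, -0.908]]
expected centre in stand frame u,w,n mm (goal 11,-1,12) [41.  -2.  74.7]
wrist head 0.92 [130.1  -1.4  85.9]
wrist red_top 0.75 [95.6 -1.2 91.9]
wrist white_top 0.81 [24.4 -2.9 94.5]
side head 0.6 [ 240.7  517.9 -173.9]
side red_top 0.38 [98.2 -0.8 90.5]
side green_top 0.22 [-27.5 -32.3  82.2]
scene head 0.62 [130.3  -3.5  75.8]
scene foot 0.58 [-25.4  11.1  87.8]
scene red_top 0.5 [-120.2 -278.5  -10.6]
scene white_top 0.55 [-81.5  -3.7   8.8]
```

```bash
python3 -m jog '[{"rotation":[0,0,0],"translation":[0,1,-20],"grip":52},{"rotation":[0,0,0],"translation":[0,1,-40],"grip":52},{"rotation":[0,0,0],"translation":[0,1,-55],"grip":52},{"rotation":[0,0,0],"translation":[0,1,-63],"grip":52},{"rotation":[0,0,0],"translation":[0,1,-66],"grip":52},{"rotation":[0,0,0],"translation":[0,1,-66],"grip":52},{"rotation":[0,0,0],"translation":[0,1,-66],"grip":52}]'
python3 -m jog '[{"rotation":[0,0,0],"translation":[0.4,0,-1],"grip":52},{"rotation":[0,0,0],"translation":[0.4,0,-1],"grip":52},{"rotation":[0,0,0],"translation":[0.4,0,-1],"grip":52}]'
python3 held.py
```

```text
time: 33.2
ee_pos: [0.4696, -0.3335, 0.0418]
tcp_rot: [180.0, -24.7, -1.0]
wrist_force: [-4.2, 2.1, 1.4]
opening: 0.0587
grasp_force: 66.5
time: 33.5
ee_pos: [0.4698, -0.3335, 0.0415]
tcp_rot: [180.0, -24.7, -1.0]
wrist_force: [-11.4, 5.4, 9.5]
opening: 0.0585
grasp_force: 67.9
[-44.5 -11.3 -27.   55.8  16.7 139.3] [ 0.4698 -0.3335  0.0415] [180.  -24.7  -1. ]
[[0.908, -0.018, 0.419], [-0.017, -1.0, -0.008], [0.419, 0.0, -0.908]]
expected centre in stand frame u,w,n mm (goal 11,-1,12) [12.2 -0.6 14.6]
wrist head 0.83 [100.3  -0.6  25.4]
wrist white_top 0.61 [-3.6 -1.  33.5]
side head 0.98 [103.6  -7.4  20.2]
side foot 0.86 [-66.3   1.2  25.7]
side red_top 0.4 [56.7  9.  26. ]
side green_top 0.21 [ 10.6 632.4 -62.9]
scene head 0.84 [104.4   4.4  13. ]
scene foot 0.86 [-66.   12.   28.5]
scene red_top 0.38 [ 51.5 -26.   27.5]
scene white_top 0.69 [ 37.6 332.9 -79.7]
```

Contact with the plank. I'll let go gently and look before drawing back.

```bash
python3 -m jog '[{"rotation":[0,0,0],"translation":[0,0,0.5],"grip":57},{"rotation":[0,0,0],"translation":[0,0,0.5],"grip":60},{"rotation":[0,0,0],"translation":[0,0,0.5],"grip":63},{"rotation":[0,0,0],"translation":[0,0,0.5],"grip":68},{"rotation":[0,0,0],"translation":[0,0,0.5],"grip":74},{"rotation":[0,0,0],"translation":[0,0,0.5],"grip":80},{"rotation":[0,0,0],"translation":[0,0,0.5],"grip":80},{"rotation":[0,0,0],"translation":[0,0,0.5],"grip":80}]' 20
python3 held.py
```

```text
time: 35.2
ee_pos: [0.4701, -0.3336, 0.0404]
tcp_rot: [180.0, -24.7, -1.0]
wrist_force: [0.1, -0.2, 0.7]
opening: 0.0798
grasp_force: 0.0
[-44.5 -11.3 -27.1  55.7  16.7 139.3] [ 0.4701 -0.3336  0.0404] [180.  -24.7  -1. ]
[[0.908, -0.018, 0.418], [-0.016, -1.0, -0.008], [0.418, 0.0, -0.908]]
expected centre in stand frame u,w,n mm (goal 11,-1,12) [12.  -0.7 13.5]
wrist head 0.73 [102.2  -1.3  24.1]
wrist foot 0.58 [31.8 -2.5 31.8]
wrist red_top 0.97 [68.9 -0.8 32.6]
wrist white_top 0.63 [-2.6 -2.  33.4]
side head 0.83 [104.9 -11.6  23.2]
side foot 0.6 [-61.1  -3.8  28.5]
side red_top 0.42 [63.7  0.9 28.6]
side green_top 0.24 [104.3  -6.1   4.2]
scene head 0.82 [105.2  -4.5   8.5]
scene foot 0.85 [-61.5  10.4  31.5]
scene red_top 0.59 [ 55.6 -26.2  27.3]
scene white_top 0.61 [ 2.3 -9.1 36.5]
```

```bash
python3 -m jog '[{"rotation":[0,0,0],"translation":[-4,0,9],"grip":82},{"rotation":[0,0,0],"translation":[-10,0,22],"grip":82},{"rotation":[0,0,0],"translation":[-18,0,40],"grip":82},{"rotation":[0,0,0],"translation":[-30,0,65],"grip":82},{"rotation":[0,0,0],"translation":[-44,0,95],"grip":82},{"rotation":[0,0,0],"translation":[-56,0,120],"grip":82},{"rotation":[0,0,0],"translation":[-56,0,140],"grip":82},{"rotation":[0,0,0],"translation":[-56,0,140],"grip":82},{"rotation":[0,0,0],"translation":[-56,0,140],"grip":82}]'
python3 held.py
python3 - <<'E'
import cv2
a=cv2.imread('pics/h_wrist.png');b=cv2.imread('pics/h_side.png')[220:340,120:300]
cv2.imwrite('pics/fin.png',cv2.hconcat([cv2.resize(a,(400,300)),cv2.resize(b,(400,300))]))
E
```

```text
time: 37.0
ee_pos: [0.414, -0.3337, 0.1809]
tcp_rot: [179.9, -24.8, -1.0]
wrist_force: [0.4, 0.4, 0.1]
opening: 0.0823
grasp_force: 0.0
[-49.7 -17.4 -16.3  74.1  18.3 134.1] [ 0.414  -0.3337  0.1809] [179.9 -24.8  -1. ]
[[0.908, -0.018, 0.419], [-0.016, -1.0, -0.009], [0.419, 0.001, -0.908]]
expected centre in stand frame u,w,n mm (goal 11,-1,12) [ 20.3  -1.9 164.6]
wrist head 0.6 [104.6  -1.5  21.4]
wrist foot 0.82 [-72.6  -0.3  27.3]
wrist red_top 0.87 [68.7 -0.8 32.8]
wrist white_top 0.91 [-3.1 -3.7 33.7]
wrist green_top 0.89 [-41.8  -4.   33.2]
side head 0.79 [105.1  -9.6  12. ]
side foot 0.75 [-56.7 -13.2  29.4]
side red_top 0.38 [61.6 -1.9 29.9]
side white_top 0.55 [-10.4  -3.4  33.8]
side green_top 0.48 [-37.8  -7.4  31.7]
scene head 0.95 [106.   -3.4   9. ]
scene foot 0.93 [-47.6  22.8  30. ]
scene red_top 0.4 [ -70.1 -180.1  -34. ]
scene white_top 0.54 [ -5.  -12.2  35. ]
scene green_top 0.53 [-71.3 -25.   29.7]
```

View pics/fin.png

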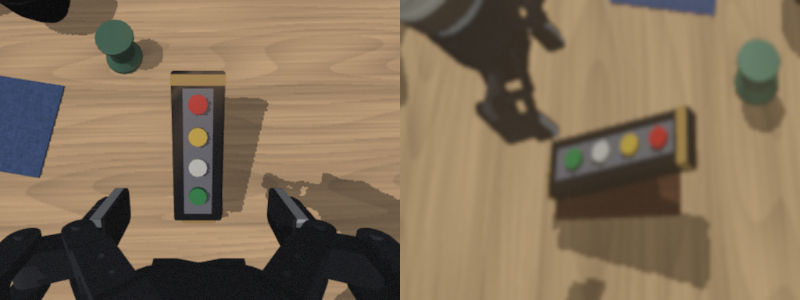

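The handset sits on the stand: keys up, brass head at the high end (198,80 left view), and about 4 mm up-slope of the exact seat, well inside 15 mm. The arm is clear, so I'm handing in.

```bash
python3 -c "
from workcell import bot
print(bot.job_done())"
```

```text
the job is handed in; nothing more can be done
None
```

The handset is on the stand, keys up and brass head high, after I pressed green, white and red right down on the pad; it rests about 4 mm up-slope of the exact seat, I saw no sign of the yellow key or the tea things being touched, and the job is handed in, though no verdict came back.

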